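# Free the wide tape roll and hang it on the next rail

### The job

The wide roll of tape hangs at the back of a rail, behind the narrow roll. First lift the narrow roll over the end stop and hang it on the short spare hook, then lift the wide roll over the end stop and hang it on the empty long rail. Let both rolls hang freely at rest; do not drop a roll, and leave the things lying around where they are.

Things in the scene. Friction and masses are not known exactly. Their poses are not given: they have to be found in the camera images.
- full_stand: Fixed wooden stand with the long rail (160 mm) that holds both rolls at the start: a level steel rod, 10 thick, from the post face at x = +80 to the free end at x = -80, bent up there as an end stop. Post 40 wide, 176 high; collar 3 thick, 26 wide on it. Base 64 wide, 14 thick. Origin on the bench under the rod's middle; x along the rod to the post, roughly away from the robot; z up. 
- full_stand_rail (a point): Point on the top side of the rod, half-way between end stop and post face, 155 above the bench; axes as the stand's. The end stop's tip is 18 above the rod's top side. At the start about 30 mm of rod is free in front of, between and behind the rolls. The three stands stand side by side about 160 apart, in any order.
- empty_stand: Fixed wooden stand with the empty long rail (160 mm): a level steel rod, 10 thick, from the post face at x = +80 to the free end at x = -80, bent up there as an end stop. Post 40 wide, 176 high; collar 3 thick, 26 wide on it. Base 64 wide, 14 thick. Origin on the bench under the rod's middle; x along the rod to the post, roughly away from the robot; z up. 
- empty_stand_rail (a point): Point on the top side of the rod, half-way between end stop and post face, 155 above the bench; axes as the stand's. The end stop's tip is 18 above the rod's top side. 
- spare_hook: Fixed wooden stand with the short spare hook (rod 100 mm), empty at first: a level steel rod, 10 thick, from the post face at x = +50 to the free end at x = -50, bent up there as an end stop. Post 40 wide, 176 high; collar 3 thick, 26 wide on it. Base 64 wide, 14 thick. Origin on the bench under the rod's middle; x along the rod to the post, roughly away from the robot; z up. 
- spare_hook_rail (a point): Point on the top side of the rod, half-way between end stop and post face, 155 above the bench; axes as the stand's. The end stop's tip is 18 above the rod's top side. 
- narrow_roll: Narrow white roll of tape, a rigid ring: 104 mm outside diameter, 24 wide along its axis, opening about 76 across, rim about 14 thick; about 0.12 kg. Hangs on the rod through its opening, free to slide and turn. Origin: centre of one flat face (towards the free end at the start); z along the ring's axis. The front one.
- narrow_roll_center (a point): Centre of the narrow roll, in the middle of its opening and of its 24 mm width; about 38 below the rod's top side when it hangs, so the rim's top is about 14 above the rod's top side.
- wide_roll: Wide blue roll of tape, a rigid ring: 94 mm outside diameter, 36 wide along its axis, opening about 68 across, rim about 13 thick; about 0.11 kg. Hangs on the rod through its opening, free to slide and turn. Origin: centre of one flat face (towards the free end at the start); z along the ring's axis. The rear one.
- wide_roll_center (a point): Centre of the wide roll, in the middle of its opening and of its 36 mm width; about 34 below the rod's top side when it hangs, so the rim's top is about 13 above the rod's top side.
- marker: Black marker pen, 119 long, 16 thick, lying between two stands; origin at its middle, on the bench. Leave alone.
- pencil: Yellow pencil, 190 long, 8 thick, lying between two stands; origin at its middle, on the bench. Leave alone.
- spring_clamp: Red plastic spring clamp, 131 x 79 x 17, lying in front of the stands; origin at its middle, on the bench. Leave alone.
- screwdriver: Screwdriver with yellow handle, 184 long, 27 thick, lying at the front right; origin at its middle, on the bench. Leave alone.
Mind the look-alikes: they are no part of the job. Leave any green look-alike of the wide_roll alone.

How it is judged:
On the way:
1. the narrow roll hangs on the short spare hook, released and at rest, while the wide roll still hangs on its first rail (x of narrow_roll_center in the frame of spare_hook_rail between -0.045 and 0.045 m and y of narrow_roll_center in the frame of spare_hook_rail between -0.02 and 0.02 m and z of narrow_roll_center in the frame of spare_hook_rail between -0.045 and -0.02 m and angle between the z axis of narrow_roll and the x axis of spare_hook, either way round below 0.35 rad and linear speed of narrow_roll below 0.03 m/s and contact force between narrow_roll and the fingers below 0.1 N and x of wide_roll_center in the frame of full_stand_rail between -0.075 and 0.075 m and y of wide_roll_center in the frame of full_stand_rail between -0.02 and 0.02 m and z of wide_roll_center in the frame of full_stand_rail between -0.045 and -0.02 m and angle between the z axis of wide_roll and the x axis of full_stand, either way round below 0.35 rad), for 0.2 s.
At the end, for the whole second after the job is handed in: The narrow roll hangs on the short spare hook, the wide roll on the rail that was empty: centre between end stop and post, at most 20 mm beside the rod and 20 to 45 mm below its top, axis within 0.35 rad of the rod; both released and at rest (under 0.03 m/s) (x of narrow_roll_center in the frame of spare_hook_rail between -0.045 and 0.045 m and y of narrow_roll_center in the frame of spare_hook_rail between -0.02 and 0.02 m and z of narrow_roll_center in the frame of spare_hook_rail between -0.045 and -0.02 m and angle between the z axis of narrow_roll and the x axis of spare_hook, either way round below 0.35 rad and linear speed of each of narrow_roll, wide_roll below 0.03 m/s and contact force between each of narrow_roll, wide_roll and the fingers below 0.1 N and x of wide_roll_center in the frame of empty_stand_rail between -0.075 and 0.075 m and y of wide_roll_center in the frame of empty_stand_rail between -0.02 and 0.02 m and z of wide_roll_center in the frame of empty_stand_rail between -0.045 and -0.02 m and angle between the z axis of wide_roll and the x axis of empty_stand, either way round below 0.35 rad); the robot touches nothing.
It fails at once if a roll is dropped (its centre comes lower than 80 mm above the bench) (height (world z) of any of narrow_roll_center, wide_roll_center below 0.08 m).
It fails at once if a thing lying around is moved by more than 30 mm (distance of any of marker, pencil, spring_clamp, screwdriver from where it was at the start of the episode above 0.03 m).
It also fails if it takes over 64 s, if anything falls off the work surface, if the arm or the gripper's body presses on something with over 40 N, if the wrist force passes 120 N, or if a joint passes its speed limit or range.

### The arm

A 6-joint arm with a two-finger parallel gripper is mounted at the origin on a cart in front of the work surface, level with it; the furniture and walls round the work are solid. World frame = base frame: x ahead of the robot, y to its left, z up, the work surface at z = 0. Lengths are in m, angles in rad, forces in N, time in s.
With the tool pointing down it reaches from about 0.3 to 0.775 m from the base axis. Payload 14.6 kg.
Tool frame: the origin (TCP) lies at the very end of the fingers, on their centre line; the grasp point (between the pads) lies 19 mm behind it; z points along the fingers, y is the line along which they close (so a half turn about z gives the same grasp; the last joint's range is limited). The gripper opens to 94 mm and grips with 3 to 60 N. Pads are 16 mm wide; open, the fingers measure 119 mm over their backs; the gripper's body (75 mm by 177 mm) begins 78 mm behind the grasp point.
Start: joints at [-1.253, 0.3, 1.521, -0, 1.321, -0.067], TCP at [0.206, -0.51, 0.18] pointing down, gripper open.
Joint ranges: [-3.03, 3.03], [-0.79, 2.21], [0.23, 2.52], [-1.04, 4.18], [0, 3.07], [-2.55, 2.55]. Speed limits (rad/s): [2.22, 2.22, 2.57, 3.14, 3.14, 3.14].

### API

Orientations are given as [roll, pitch, yaw] about the fixed x, y, z axes, in that order (R = Rz(yaw) Ry(pitch) Rx(roll)).
In Python, from station import ctrl, camera, camera_info, finder gives the robot as it stands.
- The arm moves only by the tool carry_out, never from a script. Its argument "motion" is a list of rows, each a list of 2 entries, a list of its own where there are three numbers: the shift along the tool's x, y, z as a fraction of full scale, then the turn about the tool's z as a fraction of full scale. A call has 1 to 12 rows; each row is the pose to reach, as a shift and turn from the pose commanded when the call began, along the tool's axes at that moment, turning the shorter way round; what a row does not reach only later rows make up. Full scale, the value 1, is 200 mm for a shift and 360 degrees for a turn. A row lasts 1/10 s, in which the tool goes at most 50 mm and 8.59 degrees, less where a joint would pass 70% of its speed; a pose out of reach is approached as far as the arm can. A call with a number of a shift or a turn outside -1 to 1 is refused whole. A call with a gripper value outside its range is refused whole. "hand" is the closure, from -1 (fully open) to 1 (shut), set as the call begins (left out, the last holds). The fingers move at their own pace and stop on an object; "force" is the grip in N (left out, the last holds). Time passes only in rows, so rows that repeat a pose let the fingers close. It gives the time, the measured TCP pose, the force, the opening and the grip force at its end, in the units of the state.
- ctrl.get_obs(): the state, without advancing time (a new reading comes with each control period).
- camera(name): name is "side" or "top"; returns (picture, depth): 400x640x3 uint8, blue, green, red; 400x640 float32, m along the optical axis (not along the pixel's ray), 0 where there is no reading.
- camera_info(name): a dict with "camera_matrix" (3x3 intrinsics, pixels), "origin" and "attitude" of the camera in the world. Camera axes: x right, y down, z forward; pixel columns grow to the right and rows downward; lengths in m; the calibration is good to about 2 mm. A picture is of the moment at which its call begins. camera_info takes no time and is no camera call.
- ctrl.hand_in(): hands the job in; it is judged then, once.
Trained networks look in the newest picture that a camera, given by its name, has taken for a name from the list of things; names that differ only in an ending like _2 or _b are one class to them, and where a whole thing is asked for, a point or a joint stands for the part that bears it (a point fixed in the world has none). Each returns a list of dicts, best first, with "conf" (0 to 1); they miss things now and then, are a little off and sometimes report something else, mostly with a low value. They report only what shows in the picture. A call takes as long as a camera call. They do not tell look-alikes from the thing itself.
- finder.boxes_of(camera, query): "location" ([column, row] in pixels, amid what is visible of it).
- finder.cut_out(camera, query): "mask" (400x640 bool, what is visible of it) and "location" ([column, row] in pixels, amid what is visible of it).
- finder.pinpoint(camera, query): "location" ([column, row] in pixels: a listed point, or the origin of a listed thing).
The state is a dict: "time_s": time; "qpos": joint angles; "joint_vel": joint speeds; "tau": joint torques, N m; "ee_pos": TCP position; "eef_rot": TCP orientation; "force": force on the tool from outside, world axes, zero at the start; "moment": the same for the moment, N m; "grip_width": finger opening in m; "grip_force": force on a finger pad.
Only numpy, scipy, OpenCV 4.12 (cv2) and the standard library are available. Lean on these libraries where they do the work, as an engineer would, in place of code of your own. Each camera call takes 0.05 s, during which the arm holds its last target. There are 200 camera calls.

## Working session

There is one attempt and no reset: what is moved stays moved. The work goes in short steps, Python scripts to look and compute and a tool call to move; the robot and the scene stay as the last step left them, time stands still between calls to the robot, and variables do not carry over. Pictures are saved under pics/ and viewed, at most 10 in all, crops included, and the job is handed in when it is done.

Besides the shell and the picture viewer there is one more tool, called after "Emit:" as a command line: name --argument value ..., lists and objects as JSON in quotes. carry_out: Moves the arm, as the interface text tells. Its arguments: {"type":"object","properties":{"motion":{"type":"array","items":{"type":"array"}},"hand":{"type":"number"},"force":{"type":"number"}},"required":["motion"]}

```bash
mkdir -p pics; cat > h.py <<'E'
import numpy as np,cv2
from station import ctrl,camera,camera_info,finder
from scipy.spatial.transform import Rotation as R
def rot(a):
    a=np.array(a,float)
    if a.shape==(3,3): return a
    return R.from_euler('xyz',a).as_matrix() if a.size==3 else R.from_quat(a).as_matrix()
def cloud(name,d):
    i=camera_info(name);K=np.array(i['camera_matrix']);h,w=d.shape
    u,v=np.meshgrid(np.arange(w),np.arange(h))
    p=np.stack([(u-K[0,2])/K[0,0]*d,(v-K[1,2])/K[1,1]*d,d],-1)
    return p@rot(i['attitude']).T+np.array(i['origin'])
E
python3 - <<'E'
from h import *
for n in ('side','top'):
    i=camera_info(n);print(n,i)
    b,d=camera(n);cv2.imwrite(f'pics/{n}0.png',b);np.save(f'{n}0.npy',d)
    P=cloud(n,d)
    for q in ('full_stand_rail','empty_stand_rail','spare_hook_rail','narrow_roll_center','wide_roll_center'):
        for r in finder.pinpoint(n,q)[:3]:
            c,w=map(int,np.round(r['location']));print(q,round(r['conf'],2),c,w,P[w,c].round(3))
print(ctrl.get_obs())
E
```

```text
side {'camera_matrix': array([[405.89903922,   0.        , 319.74920728],
       [  0.        , 405.89903922, 199.12835865],
       [  0.        ,   0.        ,   1.        ]]), 'origin': array([ 1.06815631, -0.46878322,  0.72778283]), 'attitude': array([-2.29160038,  0.019347  ,  1.12036805])}
full_stand_rail 0.58 343 226 [ 0.582 -0.195  0.168]
full_stand_rail 0.32 259 301 [ 0.658 -0.397  0.149]
empty_stand_rail 0.61 249 255 [ 0.421 -0.357  0.002]
spare_hook_rail 0.56 419 202 [ 0.578 -0.011  0.153]
narrow_roll_center 0.57 328 229 [ 0.426 -0.151 -0.002]
wide_roll_center 0.95 348 244 [ 0.612 -0.201  0.149]
wide_roll_center 0.69 293 197 [ 0.274 -0.182 -0.001]
wide_roll_center 0.67 353 210 [ 0.399 -0.064  0.005]
top {'camera_matrix': array([[373.60289197,   0.        , 322.47093695],
       [  0.        , 373.60289197, 196.0676248 ],
       [  0.        ,   0.        ,   1.        ]]), 'origin': array([ 0.37806812, -0.20265383,  0.96478601]), 'attitude': array([-3.08272782,  0.02882611, -1.54904127])}
full_stand_rail 0.62 334 131 [ 0.569 -0.2    0.154]
empty_stand_rail 0.77 413 140 [ 0.
[... 223 characters left out ...]
 0.002]
{'time_s': 0.6, 'qpos': array([-1.25267022e+00,  2.99909754e-01,  1.52100961e+00, -1.27820551e-05,
        1.32071424e+00, -6.65741960e-02]), 'joint_vel': array([-2.85062634e-04, -2.02647539e-03,  6.83562775e-05, -2.40133208e-03,
        1.42514031e-03, -1.80774016e-04]), 'tau': array([-9.22218242e-04, -5.31480503e+01, -3.52831399e+01,  7.08067627e-02,
        2.12328660e-02, -5.52875719e-06]), 'ee_pos': array([ 0.20640579, -0.50977999,  0.18023616]), 'eef_rot': array([-3.14155097e+00,  9.63279312e-06,  3.84703463e-01]), 'force': array([0.05679162, 0.1875679 , 0.25839146]), 'moment': array([ 0.03240711, -0.03479996,  0.00495401]), 'grip_force': 0.0, 'grip_width': 0.09345472293970544}
```

View pics/top0.png

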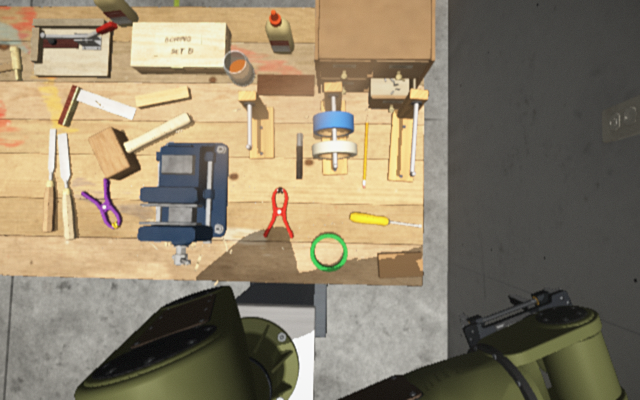

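View pics/side0.png

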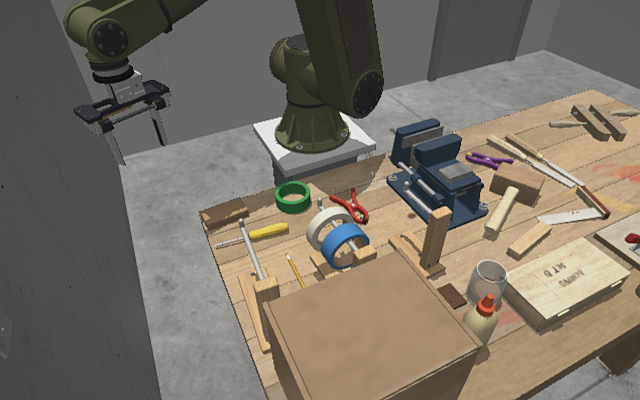

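The top view shows the spare hook at column 250, the full rail at column 334 (white narrow roll at row 149, blue wide roll at row 122) and the empty rail at column 413. The green roll lies at (328,252). The side view agrees, and it shows a large cabinet behind the stands. Next I'll measure the rods, rolls and obstacles.

```bash
cat > m.py <<'E'
from h import *
def rolls(n,b,P,stand_x=(0.4,0.8)):
    hsv=cv2.cvtColor(b,cv2.COLOR_BGR2HSV).astype(int);H,S,V=hsv[...,0],hsv[...,1],hsv[...,2]
    box=(P[...,0]>.4)&(P[...,0]<.8)&(P[...,1]>-.45)&(P[...,1]<.07)
    for nm,m in (('blue',(H>95)&(H<120)&(S>120)&(V>90)),):
        q=P[m&box&(P[...,2]>.05)];print(n,nm,len(q),'lo',np.percentile(q,2,0).round(3),'hi',np.percentile(q,98,0).round(3))
E
python3 - <<'E'
from m import *
for n in ('top','side'):
    b=cv2.imread(f'pics/{n}0.png');P=cloud(n,np.load(f'{n}0.npy'));rolls(n,b,P)
    for nm,y in (('hook',-.016),('full',-.202),('empty',-.372)):
        s=(abs(P[...,1]-y)<.035)&(P[...,0]>.45)&(P[...,0]<.72)
        print(n,nm,'rod/top profile: x, y med, z max, y range')
        for x in np.arange(.45,.70,.01):
            q=P[s&(abs(P[...,0]-x)<.005)&(P[...,2]>.135)&(P[...,2]<.3)]
            if len(q)>1: print('  ',round(x,3),len(q),np.median(q,0).round(3),q[:,2].max().round(3),q[:,1].min().round(3),q[:,1].max().round(3))
    q=P[(P[...,0]>.6)&(P[...,0]<1)&(P[...,1]>-.45)&(P[...,1]<.1)&(P[...,2]>.19)]
    print('tall',len(q),np.percentile(q,1,0).round(3),np.percentile(q,99,0).round(3))
    for q in ('narrow_roll','wide_roll'):
        for r in finder.cut_out(n,q)[:2]:
            p=P[r['mask']];p=p[p[:,2]>.05]
            if len(p)>10: print(q,r['conf'],np.percentile(p,3,0).round(3),np.percentile(p,97,0).round(3))
E
```

```text
top blue 335 lo [ 0.577 -0.24   0.14 ] hi [ 0.608 -0.185  0.169]
top hook rod/top profile: x, y med, z max, y range
   0.52 8 [ 0.524 -0.014  0.164] 0.172 -0.017 -0.012
   0.53 23 [ 0.529 -0.017  0.169] 0.175 -0.019 -0.011
   0.54 17 [ 0.54  -0.016  0.154] 0.157 -0.018 -0.011
   0.55 20 [ 0.55  -0.013  0.154] 0.156 -0.018 -0.008
   0.56 23 [ 0.56  -0.013  0.152] 0.156 -0.017 -0.008
   0.57 21 [ 0.57  -0.013  0.154] 0.156 -0.017 -0.007
   0.58 23 [ 0.58  -0.013  0.152] 0.157 -0.017 -0.007
   0.59 22 [ 0.59  -0.012  0.153] 0.156 -0.016 -0.006
   0.6 23 [ 0.6   -0.012  0.154] 0.155 -0.016 -0.006
   0.61 21 [ 0.61  -0.011  0.152] 0.156 -0.015 -0.006
   0.62 28 [ 0.62  -0.011  0.154] 0.16 -0.017 -0.002
   0.63 151 [ 0.629 -0.012  0.166] 0.177 -0.03 0.01
   0.64 103 [ 0.64  -0.013  0.175] 0.179 -0.03 0.009
   0.65 45 [ 0.647 -0.014  0.175] 0.179 -0.03 0.01
top full rod/top profile: x, y med, z max, y range
   0.48 2 [ 0.485 -0.203  0.156] 0.158 -0.204 -0.202
   0.49 24 [ 0.489 -0.204  0.17 ] 0.174 -0.209 -0.2
   0.5 20 [ 0.501 -0.204  0.153] 0.158 -0.208 -0.2
   0.51 18 [ 0.509 -0.204  0.1
[... 4758 characters left out ...]
0.559 -0.374  0.154] 0.156 -0.379 -0.37
   0.57 22 [ 0.57  -0.376  0.154] 0.157 -0.38 -0.37
   0.58 24 [ 0.579 -0.376  0.154] 0.157 -0.38 -0.371
   0.59 26 [ 0.59  -0.376  0.154] 0.157 -0.381 -0.371
   0.6 22 [ 0.6   -0.377  0.154] 0.156 -0.381 -0.372
   0.61 26 [ 0.61  -0.378  0.154] 0.156 -0.382 -0.372
   0.62 15 [ 0.618 -0.377  0.154] 0.156 -0.382 -0.373
   0.64 82 [ 0.641 -0.383  0.175] 0.178 -0.399 -0.359
   0.65 130 [ 0.65  -0.381  0.176] 0.179 -0.399 -0.36
   0.66 354 [ 0.658 -0.38   0.16 ] 0.178 -0.4 -0.36
tall 21464 [ 0.711 -0.403  0.196] [ 0.904 -0.157  0.212]
narrow_roll 0.55 [ 0.524 -0.252  0.091] [ 0.548 -0.16   0.169]
wide_roll 0.79 [ 0.578 -0.243  0.083] [ 0.613 -0.161  0.168]
```

```bash
cat > go.py <<'E'
import sys
from h import *
def rel(*ts):
    o=ctrl.get_obs();p=np.array(o['ee_pos']);r=rot(o['eef_rot']);yaw=o['eef_rot'][2]
    print('t',o['time_s'],p.round(4),'yaw',np.degrees(yaw).round(2),'w',o['grip_width'],'gf',o['grip_force'])
    for t in ts:
        print(t,'->',((np.array(t[:3])-p)@r/.2).round(4),'turn',round(-(t[3]-np.degrees(yaw))/360,4))
if __name__=='__main__': rel(*[list(map(float,a.split(','))) for a in sys.argv[1:]])
E
python3 go.py .206,-.51,.27,22.04 .36,-.36,.27,93 .534,-.2022,.27,93
python3 - <<'E'
from h import *
for n in('top','side'):
    P=cloud(n,np.load(n+'0.npy'));print(n)
    for y0 in np.arange(-.06,.08,.02):
        print(round(y0,2),[ (round(q[:,2].max(),3) if len(q:=P[(P[...,1]>=y0)&(P[...,1]<y0+.02)&(P[...,0]>=x)&(P[...,0]<x+.03)&(P[...,2]<.4)]) else None) for x in np.arange(.36,.66,.03)])
E
```

```text
t 0.8 [ 0.2064 -0.5098  0.1803] yaw 22.04 w 0.09385706480684111 gf 0.0
[0.206, -0.51, 0.27, 22.04] -> [-2.500e-03  2.000e-04 -4.487e-01] turn 0.0
[0.36, -0.36, 0.27, 93.0] -> [ 0.9927 -0.406  -0.4488] turn -0.1971
[0.534, -0.2022, 0.27, 93.0] -> [ 2.0953 -0.8107 -0.4488] turn -0.1971
top
-0.06 [np.float64(0.02), np.float64(0.021), np.float64(0.018), np.float64(0.016), np.float64(0.005), np.float64(0.015), np.float64(0.017), np.float64(0.015), np.float64(0.016), np.float64(0.015), np.float64(0.013)]
-0.04 [np.float64(0.003), np.float64(0.004), np.float64(0.004), np.float64(0.004), np.float64(0.003), np.float64(0.017), np.float64(0.017), np.float64(0.017), np.float64(0.175), np.float64(0.179), np.float64(0.014)]
-0.02 [np.float64(0.004), np.float64(0.003), np.float64(0.004), np.float64(0.003), np.float64(0.004), np.float64(0.175), np.float64(0.157), np.float64(0.157), np.float64(0.176), np.float64(0.179), np.float64(0.003)]
0.0 [np.float64(0.004), np.float64(0.004), np.float64(0.004), np.float64(0.004), np.float64(0.003), np.float64(0.017), np.float64(0.017), np.float64(0.018), np.floa
[... 1840 characters left out ...]
(0.002), np.float64(0.001), np.float64(0.0), np.float64(0.014), np.float64(0.015)]
0.04 [np.float64(0.003), np.float64(0.002), np.float64(0.003), np.float64(0.002), np.float64(0.002), np.float64(0.003), np.float64(0.002), None, np.float64(0.002), np.float64(0.009), np.float64(0.008)]
0.06 [np.float64(0.016), np.float64(0.015), np.float64(0.016), np.float64(0.016), np.float64(0.015), np.float64(0.014), np.float64(0.001), np.float64(0.001), np.float64(0.003), np.float64(0.009), np.float64(0.003)]
0.08 [np.float64(0.153), np.float64(0.16), np.float64(0.161), np.float64(0.078), np.float64(0.081), np.float64(0.085), None, np.float64(0.003), np.float64(0.002), np.float64(0.004), np.float64(0.002)]
```

Emit:
carry_out --motion '[[[0,0,-0.2],0],[[0,0,-0.449],0],[[0.2,-0.08,-0.449],-0.024],[[0.4,-0.16,-0.449],-0.048],[[0.6,-0.24,-0.449],-0.072],[[0.8,-0.33,-0.449],-0.096],[[0.993,-0.406,-0.449],-0.12],[[0.993,-0.406,-0.449],-0.144],[[0.993,-0.406,-0.449],-0.168],[[0.993,-0.406,-0.449],-0.197],[[0.993,-0.406,-0.449],-0.197],[[0.993,-0.406,-0.449],-0.197]]' --hand 0.15 --force 25

```text
time_s: 2.0
ee_pos: [0.36, -0.3599, 0.27]
eef_rot: [-3.142, 0.0, 1.623]
force: [0.1, 0.9, -0.0]
grip_width: 0.0399
grip_force: 0.0
```

```bash
python3 go.py .534,-.2022,.27,93 .534,-.2022,.2,93
```

```text
t 2.0 [ 0.36   -0.3599  0.27  ] yaw 92.99 w 0.03992094807482437 gf 0.0
[0.534, -0.2022, 0.27, 93.0] -> [7.421e-01 9.098e-01 2.000e-04] turn -0.0
[0.534, -0.2022, 0.2, 93.0] -> [0.7421 0.9098 0.3502] turn -0.0
```

Emit:
carry_out --motion '[[[0.15,0.18,0],0],[[0.3,0.37,0],0],[[0.45,0.55,0],0],[[0.6,0.73,0],0],[[0.742,0.91,0],0],[[0.742,0.91,0.175],0],[[0.742,0.91,0.35],0],[[0.742,0.91,0.35],0],[[0.742,0.91,0.35],0],[[0.742,0.91,0.35],0]]'

```text
time_s: 3.0
ee_pos: [0.5347, -0.2029, 0.2023]
eef_rot: [3.139, 0.001, 1.622]
force: [-0.4, -0.1, -0.6]
grip_width: 0.0401
grip_force: 0.0
```

```bash
python3 go.py .534,-.2022,.1575,93
python3 - <<'E'
from h import *
b,d=camera('side');cv2.imwrite('pics/s1.png',cv2.resize(b[120:300,220:460],None,fx=3,fy=3))
E
```

```text
t 3.0 [ 0.5347 -0.2029  0.2023] yaw 92.91 w 0.04008603099689752 gf 0.0
[0.534, -0.2022, 0.1575, 93.0] -> [ 0.0041 -0.004   0.2242] turn -0.0003
```

View pics/s1.png

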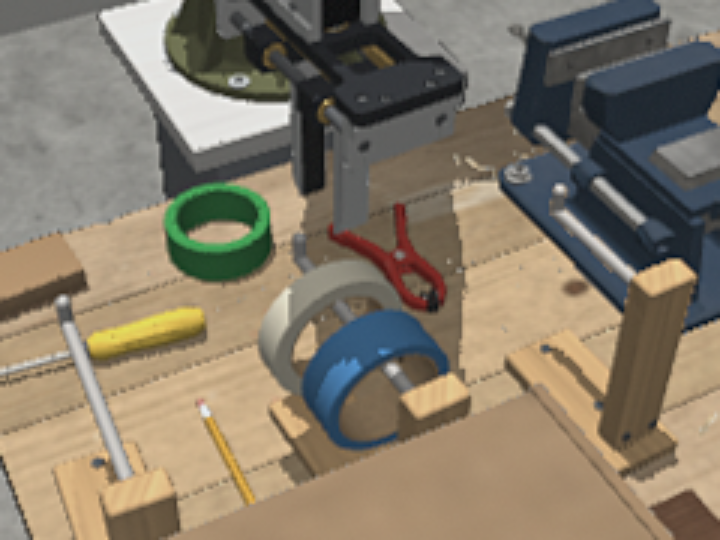

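The gripper is above and in line with the white roll at (320,320), with the fingers along the rod. I'll descend slowly and grip.

Emit:
carry_out --motion '[[[0,0,0.05],0],[[0,0,0.1],0],[[0,0,0.15],0],[[0,0,0.19],0],[[0,0,0.21],0],[[0,0,0.21],0],[[0,0,0.21],0],[[0,0,0.21],0]]'

```text
time_s: 3.85
ee_pos: [0.5343, -0.2024, 0.1585]
eef_rot: [3.141, 0.0, 1.623]
force: [0.1, 0.1, 0.5]
grip_width: 0.0399
grip_force: 0.0
```

Emit:
carry_out --motion '[[[0,0,0],0],[[0,0,0],0],[[0,0,0],0],[[0,0,0],0],[[0,0,0],0]]' --hand 1 --force 25

```text
time_s: 4.35
ee_pos: [0.5341, -0.2023, 0.158]
eef_rot: [-3.142, -0.0, 1.623]
force: [0.5, 0.0, -0.1]
grip_width: 0.0036
grip_force: 0.0
```

```bash
python3 - <<'E'
from m import *
o=ctrl.get_obs();print(o['grip_width'],o['grip_force'],o['force'])
b,d=camera('side');cv2.imwrite('pics/s2.png',cv2.resize(b[120:300,220:460],None,fx=3,fy=3))
rolls('side',b,cloud('side',d))
E
```

```text
0.003628315401598418 0.0 [ 0.48331437  0.02211883 -0.0635047 ]
side blue 648 lo [ 0.578 -0.243  0.128] hi [ 0.612 -0.164  0.168]
```

View pics/s2.png

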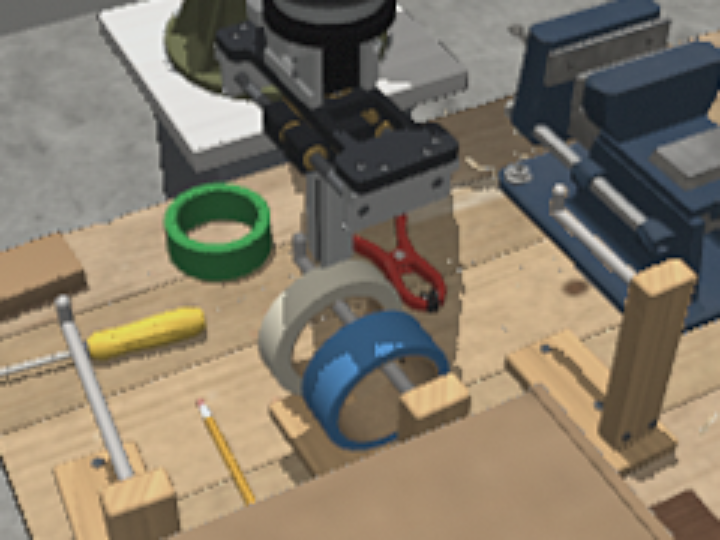

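```bash
python3 - <<'E'
from h import *
def proj(n,p):
    i=camera_info(n);K=i['camera_matrix'];q=rot(i['attitude']).T@(np.array(p)-i['origin']);return (K@(q/q[2]))[:2].round(1)
print('s1 tcp',(proj('side',[.5347,-.2029,.2023])-[220,120])*3)
print('now tcp',(proj('side',[.5341,-.2023,.158])-[220,120])*3)
b,d=camera('side');P=cloud('side',d)
# finger points: near (y), z .16-.25
s=(abs(P[...,1]+.2)<.06)&(P[...,0]>.4)&(P[...,0]<.62)
for z in np.arange(.145,.27,.01):
    q=P[s&(abs(P[...,2]-z)<.005)]
    print(round(z,3),len(q),q.min(0).round(3),q.max(0).round(3))
# patch of depth at finger
for c,r in ((330,190),(338,195),(338,202),(335,207),(325,200),(342,212)): print(c,r,P[r,c].round(3),b[r,c])
b,d=camera('top');cv2.imwrite('pics/t2.png',cv2.resize(b[80:220,220:440],None,fx=3,fy=3))
print(P.shape)
E
```

```text
s1 tcp [325.8 239.4]
now tcp [326.4 287.7]
0.145 234 [ 0.499 -0.247  0.14 ] [ 0.618 -0.155  0.15 ]
0.155 498 [ 0.488 -0.242  0.15 ] [ 0.62  -0.161  0.16 ]
0.165 650 [ 0.49 -0.23  0.16] [ 0.614 -0.17   0.17 ]
0.175 16 [ 0.489 -0.209  0.17 ] [ 0.546 -0.2    0.173]
0.185 10 [ 0.525 -0.211  0.184] [ 0.541 -0.21   0.189]
0.195 41 [ 0.526 -0.211  0.19 ] [ 0.549 -0.193  0.2  ]
0.205 52 [ 0.526 -0.212  0.2  ] [ 0.549 -0.192  0.21 ]
0.215 58 [ 0.522 -0.212  0.21 ] [ 0.55  -0.193  0.22 ]
0.225 45 [ 0.521 -0.212  0.221] [ 0.55  -0.199  0.23 ]
0.235 50 [ 0.522 -0.212  0.231] [ 0.549 -0.199  0.24 ]
0.245 48 [ 0.523 -0.212  0.24 ] [ 0.549 -0.2    0.25 ]
0.255 32 [ 0.523 -0.211  0.25 ] [ 0.549 -0.205  0.26 ]
0.265 5 [ 0.538 -0.211  0.261] [ 0.547 -0.209  0.263]
330 190 [ 0.549 -0.207  0.239] [94 96 95]
338 195 [ 0.616 -0.226  0.286] [94 95 94]
338 202 [ 0.357 -0.086  0.008] [19 22 80]
335 207 [ 0.523 -0.183  0.165] [128 142 145]
325 200 [ 0.533 -0.21   0.203] [78 79 79]
342 212 [ 0.54  -0.175  0.162] [120 133 138]
(400, 640, 3)
```

View pics/t2.png

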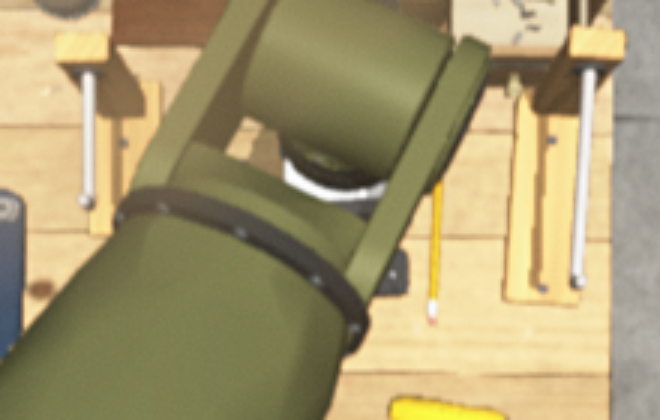

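```bash
python3 - <<'E'
from h import *
b,d=camera('side');P=cloud('side',d)
for c in (322,325,328,331,334):
    print(c,[(r,*P[r,c].round(3).tolist(),int(b[r,c].mean())) for r in range(196,214,2)])
E
```

```text
322 [(196, 0.307, -0.109, -0.001, 98), (198, 0.315, -0.113, 0.0, 83), (200, 0.322, -0.117, -0.001, 90), (202, 0.329, -0.12, -0.001, 92), (204, 0.337, -0.124, 0.0, 88), (206, 0.495, -0.199, 0.152, 113), (208, 0.503, -0.203, 0.155, 124), (210, 0.506, -0.204, 0.152, 119), (212, 0.527, -0.214, 0.168, 144)]
325 [(196, 0.533, -0.21, 0.213, 77), (198, 0.533, -0.21, 0.209, 75), (200, 0.533, -0.21, 0.203, 76), (202, 0.533, -0.21, 0.198, 94), (204, 0.535, -0.211, 0.195, 92), (206, 0.535, -0.211, 0.189, 94), (208, 0.354, -0.123, -0.001, 94), (210, 0.526, -0.207, 0.169, 146), (212, 0.531, -0.209, 0.169, 142)]
328 [(196, 0.547, -0.21, 0.224, 88), (198, 0.546, -0.21, 0.218, 89), (200, 0.548, -0.211, 0.215, 88), (202, 0.545, -0.21, 0.208, 88), (204, 0.548, -0.211, 0.205, 88), (206, 0.545, -0.21, 0.197, 87), (208, 0.546, -0.21, 0.193, 108), (210, 0.528, -0.201, 0.169, 144), (212, 0.532, -0.203, 0.167, 142)]
331 [(196, 0.547, -0.204, 0.221, 95), (198, 0.548, -0.204, 0.217, 94), (200, 0.547, -0.204, 0.212, 95), (202, 0.547, -0.204, 0.207, 96), (204, 0.548, -0.204, 0.203, 95), (206, 0.548, -0.204, 0.197, 90), (208, 0.524, -0.192, 0.167, 140), (210, 0.532, -0.196, 0.17, 140), (212, 0.538, -0.199, 0.17, 142)]
334 [(196, 0.548, -0.198, 0.22, 76), (198, 0.546, -0.197, 0.214, 96), (200, 0.546, -0.197, 0.208, 95), (202, 0.547, -0.197, 0.204, 95), (204, 0.548, -0.198, 0.2, 95), (206, 0.545, -0.196, 0.192, 110), (208, 0.527, -0.187, 0.168, 137), (210, 0.533, -0.19, 0.168, 137), (212, 0.539, -0.193, 0.169, 140)]
```

The depth shows the real fingertips at about z = 0.189, some 30 mm above the reported TCP, so the fingers closed on air above the roll. I'll open them and re-measure the offset before going lower.

Emit:
carry_out --motion '[[[0,0,0],0],[[0,0,0],0],[[0,0,0],0],[[0,0,0],0]]' --hand 0.15

```text
time_s: 4.95
ee_pos: [0.5341, -0.2023, 0.1581]
eef_rot: [-3.142, 0.0, 1.623]
force: [-0.3, -0.2, 0.1]
grip_width: 0.0293
grip_force: 0.0
```

```bash
cat > tip.py <<'E'
from h import *
def tip(ylo=-.225,yhi=-.18,xlo=.45,xhi=.62):
    o=ctrl.get_obs();print(o['ee_pos'].round(4),o['grip_width'].round(4),o['force'].round(1))
    b,d=camera('side');P=cloud('side',d)
    s=(P[...,1]>ylo)&(P[...,1]<yhi)&(P[...,0]>xlo)&(P[...,0]<xhi)&(P[...,2]>.155)&(P[...,2]<.27)
    hsv=cv2.cvtColor(b,cv2.COLOR_BGR2HSV)
    for c in range(300,380,2):
        r=np.where(s[:,c]&(b[:,c].mean(-1)<112)&(hsv[:,c,1]<60))[0]
        if len(r): print(c,r.max(),P[r.max(),c].round(3))
    return b,d,P
if __name__=='__main__': tip()
E
python3 tip.py
```

```text
Traceback (most recent call last):
  File "tip.py", line 11, in <module>
    if __name__=='__main__': tip()
                             ~~~^^
  File "tip.py", line 3, in tip
    o=ctrl.get_obs();print(o['ee_pos'].round(4),o['grip_width'].round(4),o['force'].round(1))
                                                ^^^^^^^^^^^^^^^^^^^^^
AttributeError: 'float' object has no attribute 'round'
```

Emit:
carry_out --motion '[[[0,0,0],0],[[0,0,0],0]]'

```text
time_s: 5.15
ee_pos: [0.5341, -0.2024, 0.1581]
eef_rot: [3.142, 0.0, 1.623]
force: [-0.8, 0.4, -1.1]
grip_width: 0.0394
grip_force: 0.0
```

```bash
sed -i "s/o\['grip_width'\].round(4)/o['grip_width']/" tip.py; python3 tip.py
```

```text
[ 0.5341 -0.2024  0.1581] 0.03943033390767096 [-0.8  0.4 -1.1]
318 205 [ 0.493 -0.207  0.156]
320 205 [ 0.496 -0.204  0.157]
322 224 [ 0.547 -0.224  0.156]
324 223 [ 0.546 -0.219  0.156]
326 222 [ 0.548 -0.216  0.159]
328 221 [ 0.546 -0.21   0.157]
330 221 [ 0.546 -0.206  0.155]
332 219 [ 0.546 -0.201  0.159]
334 229 [ 0.578 -0.213  0.165]
336 218 [ 0.546 -0.192  0.158]
338 217 [ 0.546 -0.187  0.158]
340 217 [ 0.545 -0.182  0.156]
342 200 [ 0.567 -0.191  0.222]
344 243 [ 0.613 -0.21   0.157]
346 242 [ 0.611 -0.204  0.156]
348 241 [ 0.61  -0.2    0.155]
350 240 [ 0.613 -0.197  0.159]
352 239 [ 0.612 -0.192  0.159]
356 238 [ 0.611 -0.183  0.157]
```

```bash
python3 - <<'E'
from h import *
b,d=camera('side');P=cloud('side',d)
for nm,a,e in (('rear',.553,.571),('front',.497,.517)):
    s=(P[...,0]>a)&(P[...,0]<e)&(abs(P[...,1]+.2)<.03)&(P[...,2]>.158)&(P[...,2]<.26)
    q=P[s];q=q[np.argsort(q[:,2])];print(nm,len(q),q[:8].round(3).tolist(),q.min(0).round(3),q.max(0).round(3))
E
```

```text
rear 222 [[0.556, -0.209, 0.182], [0.557, -0.209, 0.186], [0.558, -0.21, 0.189], [0.563, -0.21, 0.191], [0.557, -0.209, 0.191], [0.564, -0.191, 0.191], [0.561, -0.209, 0.192], [0.565, -0.209, 0.192]] [ 0.555 -0.211  0.182] [ 0.569 -0.19   0.26 ]
front 233 [[0.512, -0.193, 0.183], [0.514, -0.21, 0.183], [0.513, -0.212, 0.183], [0.514, -0.199, 0.184], [0.516, -0.204, 0.184], [0.514, -0.207, 0.184], [0.515, -0.206, 0.185], [0.514, -0.198, 0.186]] [ 0.502 -0.213  0.183] [ 0.517 -0.192  0.259]
```

Emit:
carry_out --motion '[[[0,0,0.03],0],[[0,0,0.06],0],[[0,0,0.09],0],[[0,0,0.11],0],[[0,0,0.12],0],[[0,0,0.12],0],[[0,0,0.12],0],[[0,0,0.12],0]]'

```text
time_s: 6.05
ee_pos: [0.5342, -0.2024, 0.1343]
eef_rot: [3.141, 0.0, 1.623]
force: [0.5, -0.7, 0.1]
grip_width: 0.0402
grip_force: 0.0
```

```bash
python3 - <<'E'
from h import *
b,d=camera('side');P=cloud('side',d)
for nm,a,e in (('rear',.553,.571),('front',.497,.517)):
    s=(P[...,0]>a)&(P[...,0]<e)&(abs(P[...,1]+.2)<.03)&(P[...,2]>.158)&(P[...,2]<.26)
    q=P[s];q=q[np.argsort(q[:,2])];print(nm,len(q),q[:8].round(3).tolist(),q.min(0).round(3),q.max(0).round(3))
E
```

```text
rear 199 [[0.558, -0.209, 0.162], [0.561, -0.209, 0.165], [0.558, -0.209, 0.165], [0.556, -0.208, 0.165], [0.565, -0.202, 0.167], [0.565, -0.209, 0.168], [0.562, -0.209, 0.168], [0.566, -0.191, 0.169]] [ 0.556 -0.21   0.162] [ 0.568 -0.191  0.237]
front 235 [[0.513, -0.205, 0.158], [0.512, -0.212, 0.16], [0.514, -0.196, 0.161], [0.514, -0.203, 0.161], [0.515, -0.202, 0.161], [0.513, -0.194, 0.162], [0.516, -0.209, 0.162], [0.515, -0.199, 0.162]] [ 0.503 -0.214  0.158] [ 0.517 -0.192  0.26 ]
```

Emit:
carry_out --motion '[[[0,0,0.01],0],[[0,0,0.01],0],[[0,0,0.01],0]]'

```text
time_s: 6.4
ee_pos: [0.5341, -0.2023, 0.132]
eef_rot: [-3.142, -0.0, 1.623]
force: [0.2, 0.1, 0.2]
grip_width: 0.0396
grip_force: 0.0
```

Emit:
carry_out --motion '[[[0,0,0],0],[[0,0,0],0],[[0,0,0],0],[[0,0,0],0],[[0,0,0],0]]' --hand 1 --force 25

```text
time_s: 6.9
ee_pos: [0.5341, -0.2024, 0.1321]
eef_rot: [3.142, 0.0, 1.623]
force: [0.6, 0.2, 0.2]
grip_width: 0.0239
grip_force: 25.0
```

Gripped: 24 mm opening at 25 N. I'll lift 40 mm slowly and check.

Emit:
carry_out --motion '[[[0,0,-0.03],0],[[0,0,-0.07],0],[[0,0,-0.12],0],[[0,0,-0.17],0],[[0,0,-0.2],0],[[0,0,-0.2],0],[[0,0,-0.2],0],[[0,0,-0.2],0]]'

```text
time_s: 7.7
ee_pos: [0.5339, -0.2023, 0.1716]
eef_rot: [-3.141, -0.0, 1.623]
force: [-0.8, 0.6, -1.0]
grip_width: 0.0236
grip_force: 25.0
```

```bash
python3 go.py .44,-.2072,.173,93 .44,-.021,.173,93; python3 - <<'E'
from h import *
b,d=camera('side');P=cloud('side',d)
cv2.imwrite('pics/s3.png',cv2.resize(b[120:300,220:460],None,fx=3,fy=3))
for r in finder.cut_out('side','narrow_roll')[:2]:
    p=P[r['mask']];p=p[p[:,2]>.05]
    if len(p)>10: print(r['conf'],np.percentile(p,3,0).round(3),np.percentile(p,97,0).round(3))
E
```

```text
t 7.7 [ 0.5339 -0.2023  0.1716] yaw 92.97 w 0.023570686959940003 gf 24.996803059475496
[0.44, -0.2072, 0.173, 93.0] -> [-4.000e-04 -4.703e-01 -6.700e-03] turn -0.0001
[0.44, -0.021, 0.173, 93.0] -> [ 0.9294 -0.4221 -0.0064] turn -0.0001
0.69 [ 0.524 -0.251  0.12 ] [ 0.549 -0.154  0.207]
0.52 [ 0.525 -0.215  0.144] [ 0.673 -0.178  0.177]
```

View pics/s3.png

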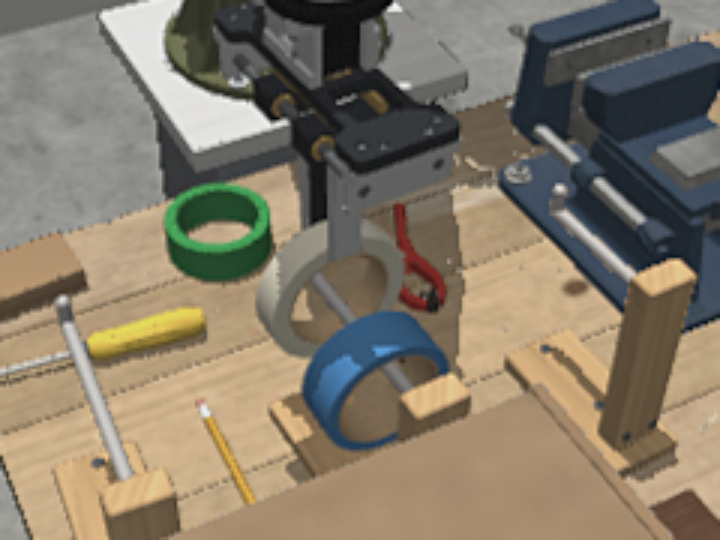

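The white roll is held upright with the rod inside its opening, and the blue roll hasn't moved. I'll back out past the stop, then move sideways to the hook.

Emit:
carry_out --motion '[[[0,-0.04,0],0],[[0,-0.1,0],0],[[0,-0.17,0],0],[[0,-0.24,0],0],[[0,-0.31,0],0],[[0,-0.38,0],0],[[0,-0.43,0],0],[[0,-0.46,0],0],[[0,-0.47,0],0],[[0,-0.47,0],0],[[0,-0.47,0],0]]'

```text
time_s: 8.9
ee_pos: [0.4405, -0.2072, 0.172]
eef_rot: [3.142, -0.0, 1.623]
force: [0.3, 0.1, -1.7]
grip_width: 0.0235
grip_force: 25.0
```

Emit:
carry_out --motion '[[[0.04,0,0],0],[[0.1,0,0],0],[[0.2,0.01,0],0],[[0.3,0.02,0],0],[[0.42,0.02,0],0],[[0.54,0.03,0],0],[[0.66,0.03,0],0],[[0.77,0.04,0],0],[[0.86,0.045,0],0],[[0.91,0.048,0],0],[[0.93,0.048,0],0],[[0.93,0.048,0],0]]'

```text
time_s: 10.1
ee_pos: [0.4401, -0.0207, 0.172]
eef_rot: [-3.142, 0.0, 1.623]
force: [0.4, -0.4, -1.9]
grip_width: 0.0236
grip_force: 25.0
```

```bash
python3 go.py .572,-.0138,.173,93 ; python3 - <<'E'
from h import *
for n in ('side','top'):
    b,d=camera(n);P=cloud(n,d)
    for r in finder.cut_out(n,'narrow_roll')[:2]:
        p=P[r['mask']];p=p[p[:,2]>.05]
        if len(p)>10: print(n,r['conf'],np.percentile(p,3,0).round(3),np.percentile(p,97,0).round(3))
E
```

```text
t 10.1 [ 0.4401 -0.0207  0.172 ] yaw 93.01 w 0.023553588656868397 gf 24.99668981297873
[0.572, -0.0138, 0.173, 93.0] -> [-1.000e-04  6.602e-01 -4.800e-03] turn 0.0
side 0.59 [ 0.431 -0.07   0.115] [0.455 0.025 0.208]
top 0.7 [ 0.429 -0.072  0.12 ] [ 0.452 -0.025  0.208]
```

Emit:
carry_out --motion '[[[0,0.04,0],0],[[0,0.1,0],0],[[0,0.18,0],0],[[0,0.27,0],0],[[0,0.36,0],0],[[0,0.45,0],0],[[0,0.53,0],0],[[0,0.6,0],0],[[0,0.64,0],0],[[0,0.66,0],0],[[0,0.66,0],0],[[0,0.66,0],0]]'

```text
time_s: 11.5
ee_pos: [0.5718, -0.0142, 0.172]
eef_rot: [-3.141, -0.0, 1.623]
force: [-0.2, -0.1, -1.0]
grip_width: 0.0238
grip_force: 25.0
```

Emit:
carry_out --motion '[[[0,0,0.03],0],[[0,0,0.07],0],[[0,0,0.11],0],[[0,0,0.15],0],[[0,0,0.18],0],[[0,0,0.195],0],[[0,0,0.2],0],[[0,0,0.2],0],[[0,0,0.2],0],[[0,0,0.2],0]]'

```text
time_s: 12.5
ee_pos: [0.5722, -0.014, 0.1324]
eef_rot: [3.141, -0.0, 1.623]
force: [-0.8, 0.9, 3.4]
grip_width: 0.0238
grip_force: 25.0
```

```bash
python3 - <<'E'
from h import *
b,d=camera('side');P=cloud('side',d)
cv2.imwrite('pics/s4.png',cv2.resize(b[90:290,300:540],None,fx=3,fy=3))
for r in finder.cut_out('side','narrow_roll')[:2]:
    p=P[r['mask']];p=p[p[:,2]>.05]
    if len(p)>10: print(r['conf'],np.percentile(p,3,0).round(3),np.percentile(p,97,0).round(3))
E
```

```text
0.83 [ 0.562 -0.063  0.074] [0.588 0.03  0.17 ]
0.26 [ 0.592 -0.029  0.056] [0.653 0.008 0.177]
```

View pics/s4.png

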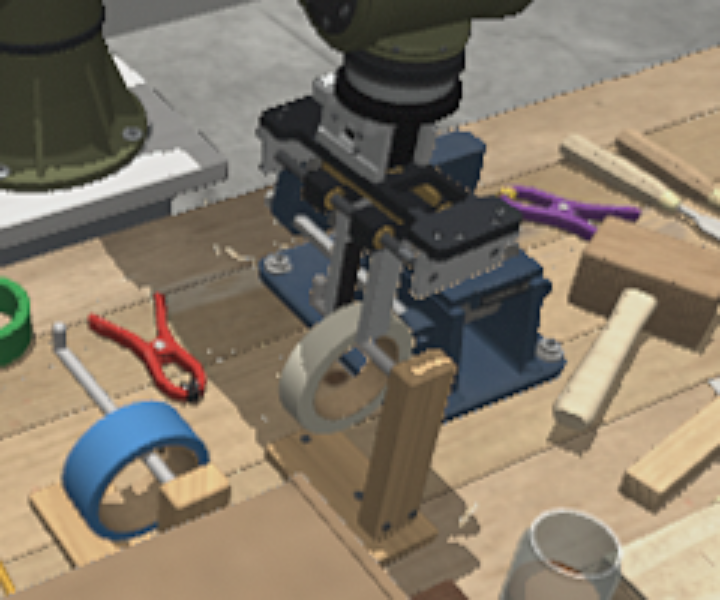

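The roll is seated on the hook: the force on the tool has reversed and the rim top is at z ≈ 0.169. Now release and rise.

Emit:
carry_out --motion '[[[0,0,0],0],[[0,0,0],0],[[0,0,0],0],[[0,0,0],0],[[0,0,0],0],[[0,0,0],0]]' --hand 0.1

```text
time_s: 13.2
ee_pos: [0.572, -0.0142, 0.132]
eef_rot: [-3.142, -0.0, 1.623]
force: [0.9, 0.7, 0.0]
grip_width: 0.0427
grip_force: 0.0
```

Emit:
carry_out --motion '[[[0,0,-0.05],0],[[0,0,-0.12],0],[[0,0,-0.22],0],[[0,0,-0.35],0],[[0,0,-0.45],0],[[0,0,-0.5],0],[[0,0,-0.5],0],[[0,0,-0.5],0]]'

```text
time_s: 14.0
ee_pos: [0.5718, -0.0141, 0.2315]
eef_rot: [-3.141, -0.0, 1.623]
force: [0.1, 0.1, -0.0]
grip_width: 0.0422
grip_force: 0.0
```

```bash
python3 go.py .593,-.199,.232,93; python3 - <<'E'
from m import *
b,d=camera('side');P=cloud('side',d);rolls('side',b,P)
for q in ('narrow_roll','wide_roll'):
  for r in finder.cut_out('side',q)[:2]:
    p=P[r['mask']];p=p[p[:,2]>.05]
    if len(p)>10: print(q,r['conf'],np.percentile(p,3,0).round(3),np.percentile(p,97,0).round(3))
E
```

```text
t 14.0 [ 0.5718 -0.0141  0.2315] yaw 92.97 w 0.04217683867183905 gf 0.0
[0.593, -0.199, 0.232, 93.0] -> [-0.9288  0.0581 -0.0029] turn -0.0001
side blue 665 lo [ 0.579 -0.243  0.126] hi [ 0.613 -0.164  0.168]
narrow_roll 0.65 [ 0.562 -0.061  0.075] [0.587 0.031 0.169]
wide_roll 0.84 [ 0.578 -0.243  0.082] [ 0.613 -0.161  0.168]
```

The narrow roll hangs freely at the same height. Next I'll move above the wide roll.

Emit:
carry_out --motion '[[[-0.1,0.01,0],0],[[-0.25,0.02,0],0],[[-0.45,0.03,0],0],[[-0.65,0.04,0],0],[[-0.82,0.05,0],0],[[-0.93,0.058,0],0],[[-0.93,0.058,0],0],[[-0.93,0.058,0],0],[[-0.93,0.058,0.1],0],[[-0.93,0.058,0.2],0],[[-0.93,0.058,0.2],0],[[-0.93,0.058,0.2],0]]' --hand -0.28

```text
time_s: 15.35
ee_pos: [0.5934, -0.1984, 0.1927]
eef_rot: [3.142, -0.0, 1.624]
force: [-0.8, -0.1, 0.4]
grip_width: 0.0603
grip_force: 0.0
```

```bash
python3 go.py .593,-.199,.132,93; python3 - <<'E'
from m import *
b,d=camera('side');P=cloud('side',d);rolls('side',b,P)
for nm,a,e in (('rear',.617,.64),('front',.54,.565)):
    s=(P[...,0]>a)&(P[...,0]<e)&(abs(P[...,1]+.2)<.03)&(P[...,2]>.165)&(P[...,2]<.3)
    q=P[s];q=q[np.argsort(q[:,2])];print(nm,len(q),q[:6].round(3).tolist(),q.min(0).round(3),q.max(0).round(3))
E
```

```text
t 15.35 [ 0.5934 -0.1984  0.1927] yaw 93.03 w 0.06034507023723476 gf 0.0
[0.593, -0.199, 0.132, 93.0] -> [-0.0031 -0.0021  0.3033] turn 0.0001
side blue 670 lo [ 0.579 -0.243  0.124] hi [ 0.613 -0.164  0.168]
rear 286 [[0.627, -0.205, 0.218], [0.628, -0.205, 0.221], [0.627, -0.205, 0.223], [0.631, -0.205, 0.224], [0.629, -0.204, 0.224], [0.627, -0.205, 0.225]] [ 0.625 -0.206  0.218] [ 0.638 -0.185  0.3  ]
front 345 [[0.563, -0.208, 0.218], [0.564, -0.206, 0.218], [0.561, -0.192, 0.218], [0.565, -0.2, 0.219], [0.564, -0.202, 0.219], [0.564, -0.196, 0.22]] [ 0.55  -0.21   0.218] [ 0.565 -0.189  0.3  ]
```

Emit:
carry_out --motion '[[[-0.003,0,0.06],0],[[-0.003,0,0.12],0],[[-0.003,0,0.18],0],[[-0.003,0,0.23],0],[[-0.003,0,0.27],0],[[-0.003,0,0.29],0],[[-0.003,0,0.3],0],[[-0.003,0,0.3],0],[[-0.003,0,0.3],0]]'

```text
time_s: 16.3
ee_pos: [0.5935, -0.1999, 0.1325]
eef_rot: [3.141, 0.0, 1.623]
force: [-0.2, -0.8, 0.8]
grip_width: 0.0601
grip_force: 0.0
```

Emit:
carry_out --motion '[[[0,0,0],0],[[0,0,0],0],[[0,0,0],0],[[0,0,0],0],[[0,0,0],0],[[0,0,0],0]]' --hand 1 --force 25

```text
time_s: 16.9
ee_pos: [0.5933, -0.1999, 0.1321]
eef_rot: [3.141, 0.0, 1.623]
force: [0.3, -0.9, 1.1]
grip_width: 0.0358
grip_force: 25.0
```

Gripped at 36 mm. I'll lift 38 mm, then back out 165 mm.

Emit:
carry_out --motion '[[[0,0,-0.03],0],[[0,0,-0.07],0],[[0,0,-0.12],0],[[0,0,-0.16],0],[[0,0,-0.19],0],[[0,0,-0.19],0],[[0,0,-0.19],0],[[0,0,-0.19],0]]'

```text
time_s: 17.7
ee_pos: [0.5931, -0.1998, 0.1696]
eef_rot: [-3.141, -0.0, 1.623]
force: [0.1, -0.4, -0.6]
grip_width: 0.0357
grip_force: 25.0
```

```bash
python3 go.py .433,-.2077,.17,93 .433,-.367,.17,86.8; python3 - <<'E'
from m import *
b,d=camera('side');P=cloud('side',d);rolls('side',b,P)
for r in finder.cut_out('side','wide_roll')[:2]:
    p=P[r['mask']];p=p[p[:,2]>.05]
    if len(p)>10: print(r['conf'],np.percentile(p,3,0).round(3),np.percentile(p,97,0).round(3))
E
```

```text
t 17.7 [ 0.5931 -0.1998  0.1696] yaw 92.97 w 0.035656724453237004 gf 24.96983473021828
[0.433, -0.2077, 0.17, 93.0] -> [ 0.002  -0.8014 -0.0016] turn -0.0001
[0.433, -0.367, 0.17, 86.8] -> [-0.7935 -0.8426 -0.0018] turn 0.0171
side blue 542 lo [ 0.578 -0.243  0.139] hi [ 0.612 -0.162  0.205]
0.6 [ 0.577 -0.244  0.12 ] [ 0.613 -0.158  0.205]
```

Emit:
carry_out --motion '[[[0,-0.04,0],0],[[0,-0.11,0],0],[[0,-0.19,0],0],[[0,-0.28,0],0],[[0,-0.37,0],0],[[0,-0.46,0],0],[[0,-0.55,0],0],[[0,-0.64,0],0],[[0,-0.72,0],0],[[0,-0.78,0],0],[[0,-0.81,0],0],[[0,-0.81,0],0]]'

```text
time_s: 19.0
ee_pos: [0.4311, -0.2083, 0.1702]
eef_rot: [3.141, 0.0, 1.622]
force: [-0.3, 0.1, -1.7]
grip_width: 0.0357
grip_force: 25.0
```

Emit:
carry_out --motion '[[[0,0,0],0],[[-0.04,0,0],0.001],[[-0.11,0,0],0.003],[[-0.2,-0.01,0],0.005],[[-0.3,-0.01,0],0.007],[[-0.41,-0.02,0],0.009],[[-0.52,-0.02,0],0.011],[[-0.63,-0.03,0],0.013],[[-0.72,-0.03,0],0.015],[[-0.78,-0.035,0],0.017],[[-0.795,-0.035,0],0.017],[[-0.795,-0.035,0],0.017]]'

```text
time_s: 20.2
ee_pos: [0.4326, -0.3676, 0.1698]
eef_rot: [-3.141, -0.0, 1.515]
force: [1.1, -0.5, -1.3]
grip_width: 0.0355
grip_force: 25.0
```

```bash
python3 go.py .555,-.3743,.17,86.8; python3 - <<'E'
from h import *
for n in ('side','top'):
  b,d=camera(n);P=cloud(n,d)
  for r in finder.cut_out(n,'wide_roll')[:2]:
    p=P[r['mask']];p=p[p[:,2]>.05]
    if len(p)>10: print(n,r['conf'],np.percentile(p,3,0).round(3),np.percentile(p,97,0).round(3))
E
```

```text
t 20.2 [ 0.4326 -0.3676  0.1698] yaw 86.83 w 0.035522767640546356 gf 24.9696631491679
[0.555, -0.3743, 0.17, 86.8] -> [ 6.000e-04  6.128e-01 -1.400e-03] turn 0.0001
side 0.73 [ 0.417 -0.409  0.12 ] [ 0.454 -0.324  0.203]
```

Emit:
carry_out --motion '[[[0,0.04,0],0],[[0,0.1,0],0],[[0,0.18,0],0],[[0,0.26,0],0],[[0,0.35,0],0],[[0,0.44,0],0],[[0,0.52,0],0],[[0,0.58,0],0],[[0,0.61,0],0],[[0,0.61,0],0],[[0,0.61,0],0],[[0,0.61,0],0]]'

```text
time_s: 21.6
ee_pos: [0.5543, -0.3742, 0.1702]
eef_rot: [3.141, 0.0, 1.515]
force: [-0.5, -0.2, -0.9]
grip_width: 0.0355
grip_force: 25.0
```

Emit:
carry_out --motion '[[[0,0,0.03],0],[[0,0,0.07],0],[[0,0,0.11],0],[[0,0,0.15],0],[[0,0,0.175],0],[[0,0,0.185],0],[[0,0,0.19],0],[[0,0,0.19],0],[[0,0,0.19],0]]'

```text
time_s: 22.5
ee_pos: [0.5547, -0.3743, 0.1326]
eef_rot: [3.141, 0.001, 1.516]
force: [-1.9, 0.1, 3.9]
grip_width: 0.0354
grip_force: 25.0
```

```bash
python3 - <<'E'
from h import *
b,d=camera('side');P=cloud('side',d)
cv2.imwrite('pics/s5.png',cv2.resize(b[120:360,160:400],None,fx=2.5,fy=2.5))
for r in finder.cut_out('side','wide_roll')[:2]:
    p=P[r['mask']];p=p[p[:,2]>.05]
    if len(p)>10: print(r['conf'],np.percentile(p,3,0).round(3),np.percentile(p,97,0).round(3))
E
```

```text
0.57 [ 0.539 -0.416  0.084] [ 0.576 -0.33   0.166]
```

View pics/s5.png

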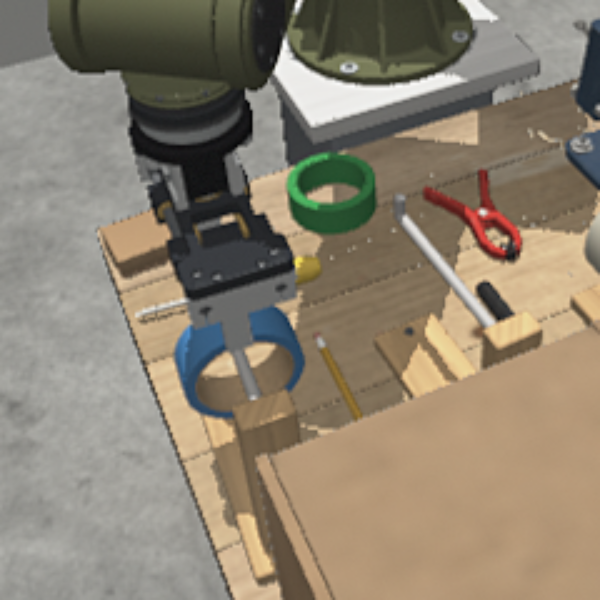

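The blue roll is resting on the empty rail, with the rod through its opening at (245,375). Now release and rise.

Emit:
carry_out --motion '[[[0,0,0],0],[[0,0,0],0],[[0,0,0],0],[[0,0,0],0],[[0,0,0],0],[[0,0,0],0]]' --hand -0.28

```text
time_s: 23.2
ee_pos: [0.5545, -0.3741, 0.132]
eef_rot: [-3.142, -0.0, 1.516]
force: [-0.1, 0.2, 0.0]
grip_width: 0.0601
grip_force: 0.0
```

Emit:
carry_out --motion '[[[0,0,-0.05],0],[[0,0,-0.12],0],[[0,0,-0.25],0],[[0,0,-0.4],0],[[0,0,-0.6],0],[[0,0,-0.6],0],[[0,0,-0.6],0],[[0,0,-0.6],0],[[0,0,-0.6],0],[[0,0,-0.6],0],[[0,0,-0.6],0],[[0,0,-0.6],0]]'

```text
time_s: 24.4
ee_pos: [0.5545, -0.3741, 0.2518]
eef_rot: [-3.141, -0.0, 1.516]
force: [-0.5, -0.0, 0.7]
grip_width: 0.0603
grip_force: 0.0
```

```bash
python3 - <<'E'
from h import *
b,d=camera('side');P=cloud('side',d);cv2.imwrite('pics/s6.png',b)
for q in ('narrow_roll','wide_roll'):
  for r in finder.cut_out('side',q)[:2]:
    p=P[r['mask']];p=p[p[:,2]>.05]
    if len(p)>10: print(q,r['conf'],np.percentile(p,3,0).round(3),np.percentile(p,97,0).round(3))
E
```

```text
narrow_roll 0.94 [ 0.563 -0.061  0.074] [0.587 0.03  0.169]
wide_roll 0.77 [ 0.539 -0.417  0.084] [ 0.576 -0.333  0.168]
```

View pics/s6.png

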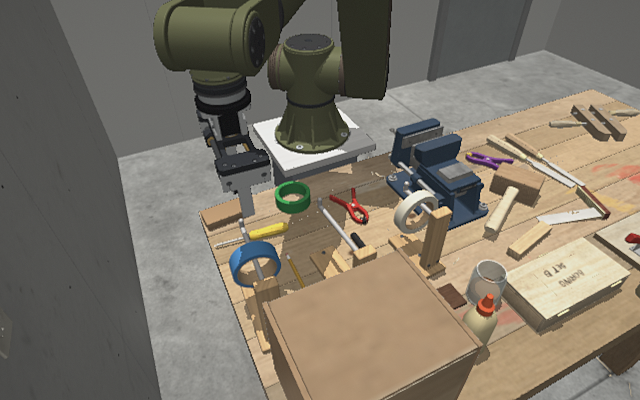

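The white roll hangs on the spare hook (415,212) and the blue one on the formerly empty rail (255,263). The arm is clear and the loose items are in place, so I'll hand it in.

```bash
python3 -c "
from station import ctrl
print(ctrl.hand_in())"
```

```text
the job is handed in; nothing more can be done
None
```

The job is handed in: the narrow roll hangs on the spare hook and the wide roll on the formerly empty long rail, both released, with the loose items where they were; the hand-in call returned no verdict.

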